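# Shut the bead box and tighten its clutch knob until it clicks

### The arm

A 6-joint arm with a two-finger parallel gripper is mounted at the origin on the work surface. World frame = base frame: x ahead of the robot, y to its left, z up, the work surface at z = 0. Lengths are in mm, angles in degrees, forces in N, time in s.
With the tool pointing down it reaches from about 300 to 850 mm from the base axis. Payload 4.2 kg.
Tool frame: the origin (TCP) lies between the finger pads, 19 mm behind the fingertips; this is the grasp point; z points along the fingers, y is the line along which they close (so a half turn about z gives the same grasp; the last joint's range is limited). The gripper opens to 91 mm and grips with 3 to 60 N. Pads are 32 mm wide; open, the fingers measure 118 mm over their backs; the gripper's body (76 mm by 178 mm) begins 60 mm behind the grasp point.
Start: joints at [-75.917, 18.312, 89.639, -0, 72.044, -1.146], TCP at [151.044, -554.822, 232.776] pointing down, gripper open.
Joint ranges: [-177.97, 177.97], [-48.28, 115.42], [12.27, 149.76], [-77.06, 257.06], [2.81, 150.46], [-146.56, 146.56]. Speed limits (degrees/s): [147.25, 147.25, 180, 180, 180, 180].

### API

Orientations are given as [roll, pitch, yaw] about the fixed x, y, z axes, in that order (R = Rz(yaw) Ry(pitch) Rx(roll)).
In Python, from workcell import env gives the robot as it stands.
- The arm moves only by the shell command python3 -m jog 'ROWS' [FORCE]. ROWS is a JSON object of lists of equal length, an entry for each row: "jaw": the finger opening in mm, from 0 to 91.2; "slide": the shift along the tool's x, y, z in units of 30 mm (1.0 is 30 mm), a list of three; "spin": the turn about the tool's z in units of 8 degrees (1.0 is 8 degrees). In form: {"jaw": [jaw, ...], "slide": [[dx, dy, dz], ...], "spin": [spin, ...]}. A call has 1 to 10 rows; each row shifts and turns the commanded pose from where the row before left it, along the tool's axes as they then stand; what a row does not reach is not made up. A row lasts 1/10 s, in which the tool goes at most 50 mm and 8.59 degrees, less where a joint would pass 70% of its speed; a pose out of reach is approached as far as the arm can. A call is refused whole if a number of a shift passes 1 or a number of a turn 1, either way. A call with a gripper value outside its range is refused whole. The fingers move at their own pace and stop on an object; FORCE is the grip in N (left out, the last holds). Time passes only in rows, so rows that do not move let the fingers close. It gives the time, the measured TCP pose, the force, the opening and the grip force at its end, in the units of the state.
- env.state(): the state, without advancing time (a new reading comes with each control period).
- env.grab_frame(name): name is "scene" or "side" or "wrist"; returns the picture (384x512x3 uint8, red, green, blue); there is no depth.
- env.camera_model(name): a dict with "fx", "fy", "cx", "cy" (pixels), "camera_from_world" (4x4, takes a point from world to camera coordinates). Camera axes: x right, y up, looking along -z (the intrinsics and any distortion apply to the point x, -y, -z); pixel columns grow to the right and rows downward; lengths in mm; the calibration is good to about 2 mm. A picture is of the moment at which its call begins: read the wrist's pose just before it. camera_model takes no time and is no camera call; for the wrist camera it gives the pose at the moment of the call.
- env.job_done(): hands the job in; it is judged then, once.
The state is a dict: "time_s": time; "qpos": joint angles; "qvel": joint speeds; "effort": joint torques, N m; "ee_pos": TCP position; "ee_rot": TCP orientation; "force": force on the tool from outside, world axes, zero at the start; "torque": the same for the moment, N m; "gripper_width": finger opening in mm; "gripper_force": force on a finger pad.
Only numpy, scipy, OpenCV 4.12 (cv2) and the standard library are available. Lean on these libraries where they do the work, as an engineer would, in place of code of your own. Each camera call takes 0.05 s, during which the arm holds its last target. There are 200 camera calls.

### The job

Gently fold the open beech flap down until it lies fully shut on the bead box. Then turn the round metal knob beside it clockwise (seen from above) until you feel its slip clutch click right over, stop after one or two clicks, and let go; leave the abacus, bells, bear and egg cup where they stand.

Things in the scene. Friction and masses are not known exactly. Their poses are not given: they have to be found in the camera images.
- beadbox: Fixed beech box, 130 mm (its x) by 250 mm (its y) by 70 mm high, on a rubber-topped shelf (25 mm above the table). Origin: centre of its underside; z up, x from its front to the hinge side, away from the robot at yaw 0. Bead well and flap take its -y part; a solid deck (top at z = 70 mm) carries the knob at its +y end.
- flap: Beech flap, 122 long, 156 wide, 10 mm thick, 0.11-0.18 kg. Origin mid-hinge, at 62, -45, 70 mm in the box's frame; hinge along the box's y. It runs from there along its own -x, inner face at z = 0, outer face at z = 10 mm. Shut: its axes are parallel to the box's, top 80 mm above the box's underside. Starts open, leaning 10 to 35 degrees back past upright (towards the box's +x).
- flap_edge (a point): Middle of the flap's free edge, on its outer face (-124, 0, 10 mm in the flap's frame). Stiff hinge: the flap stays where it is left; 1 to 4 N square to it at this edge moves it. It opens to 129 degrees at most and stops rigidly when shut; pushes on it must stay below 30 N.
- knob_axis (a point): Point on the knob's upright axis at the height to grip (TCP here): 0, 83, 105 mm in the box's frame, fixed to the box. The knob is a fluted round aluminium cap, 40 mm wide, sides 77 to 111 mm above the box's underside, the same at any angle; grip it at any yaw (45 N is ample). Let go, it stays (once tight, it springs back about 0.15 rad without loosening the bolt).
- knob_foot (a point): Centre of the knob's 54 mm collar, 0, 83, 76 mm in the box's frame. Clockwise the knob runs lightly (below 0.1 N m) for an unknown 1.0 to 2.5 rad till the bolt is tight; then torque climbs at 2.5 N m/rad to a peak of 0.22-0.6 N m, and falls back by a third or more as the clutch clicks over, once per 0.52 rad; go 0.3 rad past a peak to complete its click. More than 3 clicks harm it.
- pin_top (a point): Top of a plain 8 mm steel tell-tale pin in the middle of the knob, lifted by the clutch: 112 mm above the box's underside (1 mm proud of the knob) until the clutch slips, then 1.57 mm higher with each click (3 mm per rad of slip); it stays up.
- bolt_peg_top (a point): Top of a 10 mm dark steel peg in the deck, at -50, 110 mm in the box's frame, that shows the inner bolt: level with the deck (70.5 mm above the box's underside) while the bolt is loose, it comes up only over the last 0.45 rad of running, to about 76 mm when the bolt is tight. Turning the knob back (anticlockwise) loosens the bolt and lowers the peg.
- abacus: Bystander: lavender plastic abacus, 70 x 200 x 170 mm high (frame 18 mm thick), origin centre of its underside.
- bells: Bystander: three brass bells on a wooden bar 45 x 150 mm, 55 mm high, origin centre of its underside.
- bear: Bystander: wooden counting bear, 50 mm wide, 86 mm high, origin centre of its underside.
- eggcup: Bystander: glossy red ceramic egg cup, 49 mm wide, 62 mm high, origin centre of its underside.

How it is judged (in metres and radians):
On the way, in this order (a step that is already met when the one before it is completed fails the run):
1. the flap lies fully shut on the box (before the clutch has clicked) (angle between the z axis of flap and the z axis of beadbox, either way round below 0.05 rad), for 0.2 s.
2. the bolt is tight and the clutch has clicked at least once (angle between the z axis of flap and the z axis of beadbox, either way round below 0.05 rad and z of bolt_peg_top in the frame of beadbox above 0.0745 m and z of pin_top in the frame of beadbox above 0.1128 m), for 0.1 s.
At the end, for the whole second after the job is handed in: The flap is shut (within 0.05 rad) and at rest; the bolt peg's top is at least 74.5 mm above the box's underside (bolt still tight); the tell-tale pin's top stands 112.8 to 117.5 mm above it (the clutch has clicked at least once and no more than three times) (all of step 2 and z of pin_top in the frame of beadbox below 0.1175 m and linear speed of flap below 0.02 m/s); the robot touches nothing.
It fails at once if the clutch is driven more than three clicks past tight (z of pin_top in the frame of beadbox above 0.1175 m).
It fails at once if the robot presses on the flap with more than 30 N (contact force between flap and the fingers above 30 N or contact force between flap and the arm above 30 N).
It fails at once if a bystander is moved by more than 20 mm (distance of any of abacus, bells, bear, eggcup from where it was at the start of the episode above 0.02 m).
It also fails if it takes over 72 s, if anything falls off the work surface, if the arm or the gripper's body presses on something with over 40 N, if the wrist force passes 120 N, or if a joint passes its speed limit or range.

## Working session

There is one attempt and no reset: what is moved stays moved. The work goes in short steps, Python scripts to look and compute and a shell command to move; the robot and the scene stay as the last step left them, time stands still between calls to the robot, and variables do not carry over. Pictures are saved under pics/ and viewed, at most 10 in all, crops included, and the job is handed in when it is done.

```bash
mkdir -p pics; ls
python3 - <<'E'
from workcell import env
import cv2,numpy as np
for n in("scene","side"):
    im=env.grab_frame(n); cv2.imwrite(f"pics/{n}0.png",cv2.resize(im[:,:,::-1],(768,576),interpolation=cv2.INTER_CUBIC)); cv2.imwrite(f"pics/raw_{n}.png",im[:,:,::-1])
    c=env.camera_model(n); print(n,{k:v for k,v in c.items() if k!="camera_from_world"}); print(np.round(c["camera_from_world"],3))
print(env.state())
E
```

```text
pics
scene {'fx': 366.17831033806897, 'fy': 366.17831033806897, 'cx': 256.1266989332692, 'cy': 193.0551271058914}
[[-2.820000e-01  9.590000e-01  6.000000e-03  1.211050e+02]
 [-7.180000e-01 -2.150000e-01  6.620000e-01  2.894060e+02]
 [ 6.370000e-01  1.820000e-01  7.490000e-01 -1.382868e+03]
 [ 0.000000e+00  0.000000e+00  0.000000e+00  1.000000e+00]]
side {'fx': 495.92507907824466, 'fy': 495.92507907824466, 'cx': 258.03508850477135, 'cy': 194.0372766422623}
[[-9.12000e-01 -4.10000e-01  2.00000e-02  5.03295e+02]
 [ 2.36000e-01 -4.82000e-01  8.44000e-01 -2.08860e+02]
 [-3.36000e-01  7.74000e-01  5.36000e-01 -1.30580e+03]
 [ 0.00000e+00  0.00000e+00  0.00000e+00  1.00000e+00]]
{'time_s': 0.1, 'qpos': array([-7.59155866e+01,  1.83484749e+01,  8.96987700e+01, -1.02745762e-03,
        7.20427240e+01, -1.14681050e+00]), 'qvel': array([-0.02358086, -0.08090727, -0.18027957,  0.08287267,  0.047453  ,
       -0.08136384]), 'effort': array([-1.74628235e-04, -4.13333023e+01, -2.32510078e+01,  7.28088920e-02,
        4.22292470e-02, -6.42153373e-05]), 'ee_pos': array([ 150.94836955, -554.40870735,  232.00371613]), 'ee_rot': array([-1.79910030e+02, -8.23949086e-04,  1.52315408e+01]), 'force': array([ 0.2736322 ,  0.25543026, -0.42460764]), 'torque': array([ 0.01990005, -0.02048511, -0.05055891]), 'gripper_force': 0.0, 'gripper_width': 91.3744205546738}
```

View pics/scene0.png

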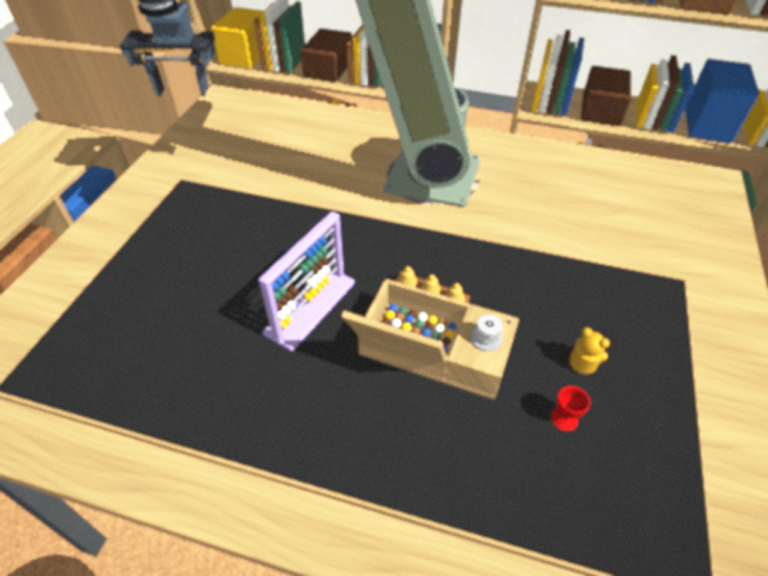

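View pics/side0.png

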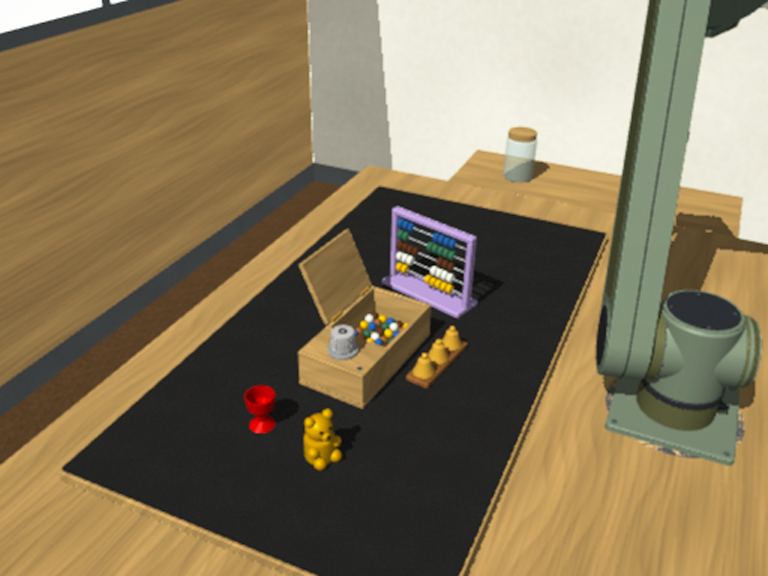

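The scene view shows the knob at about (489,330) and the peg at (508,322), in doubled 1.5x pixels. The flap is open between (345,315) and (450,360), the abacus is on the box's -y side, and the bells are in front. The side view shows the knob at (343,340), the peg at (360,369) and the flap's free edge from (302,264) to (350,232). I'll zoom in for exact pixels.

Run:
```python
import cv2,numpy as np
a=cv2.imread("pics/raw_scene.png")[175:270,220:355]; b=cv2.imread("pics/raw_side.png")[145:275,190:300]
A=cv2.resize(a,None,fx=3,fy=3,interpolation=cv2.INTER_CUBIC);
A=cv2.resize(a,(135*4,95*4),interpolation=cv2.INTER_CUBIC);cv2.imwrite("pics/cA.png",A)
cv2.imwrite("pics/cB.png",cv2.resize(b,(110*4,130*4),interpolation=cv2.INTER_CUBIC))
```

```text
(no output)
```

View pics/cA.png

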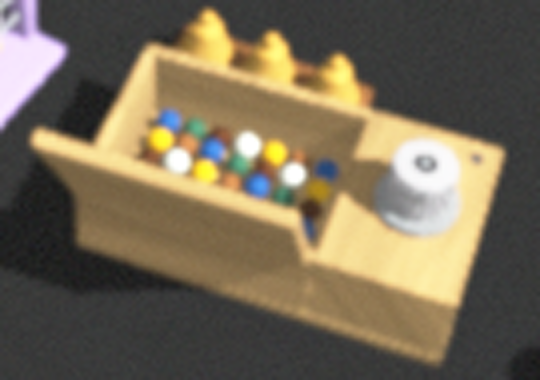

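View pics/cB.png

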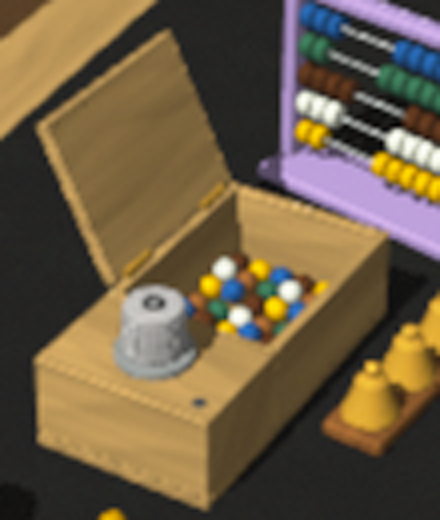

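The scene crop shows the pin at (426,162), the peg at (476,159) and the deck corners at (504,152) and (460,304). The flap's free edge runs from (35,132) to (300,218). The side crop shows the pin at (154,301), the peg at (200,403), the deck corners at (212,428), (37,362) and (386,237), and the flap edge from (40,127) to (168,32).

```bash
cat > h.py <<'E'
import numpy as np
from workcell import env
def ray(n,uv,c=None):
    c=c or env.camera_model(n);M=np.array(c["camera_from_world"]);R=M[:3,:3];t=M[:3,3]
    d=R.T@np.array([(uv[0]-c["cx"])/c["fx"],-(uv[1]-c["cy"])/c["fy"],-1]);return -R.T@t,d/np.linalg.norm(d)
def plane(n,uv,z):
    o,d=ray(n,uv);return o+d*(z-o[2])/d[2]
def tri(a,b):
    (o1,d1),(o2,d2)=ray("scene",a),ray("side",b)
    s=np.linalg.lstsq(np.c_[d1,-d2],o2-o1,rcond=None)[0];p,q=o1+s[0]*d1,o2+s[1]*d2
    return (p+q)/2,np.linalg.norm(p-q)
def proj(n,p):
    c=env.camera_model(n);q=np.array(c["camera_from_world"])@np.r_[p,1];return c["cx"]-c["fx"]*q[0]/q[2],c["cy"]+c["fy"]*q[1]/q[2]
E
python3 - <<'E'
from h import *
np.set_printoptions(precision=1,suppress=True)
A=lambda u,v:((u+.5)/4-.5+220,(v+.5)/4-.5+175)
B=lambda u,v:((u+.5)/4-.5+190,(v+.5)/4-.5+145)
for k,a,b,z in [("pin",(426,162),(154,301),137),("peg",(476,159),(200,403),95.5),("FR",(504,152),(212,428),95),("BR",(460,304),(37,362),95),("FL",(150,44),(386,237),95),("BRlow",(438,362),(37,443),25),("flapL",(35,132),(168,32),None),("flapR",(300,218),(40,127),None)]:
    print(k,*tri(A(*a),B(*b)), *( (plane("scene",A(*a),z)[:2],plane("side",B(*b),z)[:2]) if z else ()))
# bystanders
S=lambda u,v:((u+.5)/1.5-.5,(v+.5)/1.5-.5)
print("abacus top R",tri(S(338,217),S(475,238)),"topL",tri(S(262,277),S(394,209)))
print("bear top",tri(S(590,331),S(321,412)), "bells", [plane("scene",S(*p),60)[:2] for p in((407,285),(430,293),(456,301))])
E
```

```text
pin [543.3 210.5 138.8] 0.3445181175155137 [542.  210.7] [544.4 208.1]
peg [495.9 241.9  95.7] 0.7603277876480736 [496.1 242.2] [495.9 241.3]
FR [480.8 258.2  92.2] 3.004318161637917 [484.6 259. ] [478.8 259.6]
BR [608.6 248.1  94.7] 0.6514081114559467 [609.1 248.3] [608.3 248. ]
FL [460.3  12.   94.4] 3.4495728923619597 [459.   10.8] [460.3  15.5]
BRlow [611.  246.7  27.4] 2.85083487064756 [608.3 245.9] [613.2 245.7]
flapL [640.8  -4.2 206.3] 0.3748007165863038
flapR [656.  151.1 205.8] 0.7523218409452699
abacus top R (array([419.2, -93.7, 192.3]), np.float64(10.827803374716476)) topL (array([ 606.1, -151.6,  195.2]), np.float64(8.910006248768203))
bear top (array([492.1, 376.8, 111.7]), np.float64(4.886189153231625)) bells [array([432.2,  45.4]), array([439.4,  92.4]), array([444.8, 143.7])]
```

Yaw is about -5.2°, and the box origin is about (535.5, 128, 25). The corners, peg and pin agree with this to about 3 mm. The flap leans back about 26.6°. I'll turn the tool to yaw 84.8, so tool x is box +y and tool y is box +x, and raise it.

```bash
python3 -m jog '{"jaw":[0,0,0,0,0,0,0,0,0,0],"slide":[[0,0,-1],[0,0,-1],[0,0,-0.5],[0,0,0],[0,0,0],[0,0,0],[0,0,0],[0,0,0],[0,0,0],[0,0,0]],"spin":[-1,-1,-1,-1,-1,-1,-1,-1,-0.7,0]}' 20
```

```text
time_s: 1.1
ee_pos: [151.0, -554.6, 307.3]
ee_rot: [-180.0, -0.1, 84.8]
force: [0.3, -0.7, 0.1]
gripper_width: 13.9
gripper_force: 0.0
```

```bash
python3 -m jog '{"jaw":[0,0,0,0,0,0,0,0,0,0],"slide":[[0.93,0.68,0],[0.93,0.68,0],[0.93,0.68,0],[0.93,0.68,0],[0.93,0.68,0],[0.93,0.68,0],[0.93,0.68,0],[0.93,0.68,0],[0.93,0.68,0],[0.93,0.68,0]],"spin":[0,0,0,0,0,0,0,0,0,0]}'; python3 -m jog '{"jaw":[0,0,0,0,0,0,0,0,0,0],"slide":[[0.93,0.68,0],[0.93,0.68,0],[0.93,0.68,0],[0.93,0.68,0],[0.93,0.68,0],[0.93,0.68,0],[0.93,0.68,0],[0.93,0.68,0],[0.93,0.68,0],[0.93,0.68,0]],"spin":[0,0,0,0,0,0,0,0,0,0]}';  python3 -m jog '{"jaw":[0,0,0,0,0,0],"slide":[[0.93,0.68,0],[0.93,0.68,0],[0.93,0.68,0],[0.93,0.68,0],[0,0,0],[0,0,0]],"spin":[0,0,0,0,0,0]}'
```

```text
time_s: 2.1
ee_pos: [380.0, -294.1, 307.6]
ee_rot: [-180.0, -0.0, 84.7]
force: [0.7, 0.2, -0.9]
gripper_width: 0.2
gripper_force: 0.0
time_s: 3.1
ee_pos: [608.4, -34.6, 307.4]
ee_rot: [-180.0, 0.0, 84.7]
force: [0.3, 0.0, -0.1]
gripper_width: 0.3
gripper_force: 0.0
time_s: 3.7
ee_pos: [699.0, 68.3, 306.6]
ee_rot: [-179.9, 0.1, 84.8]
force: [-0.9, 0.1, -0.1]
gripper_width: 0.8
gripper_force: 0.0
```

```bash
python3 -m jog '{"jaw":[0,0,0,0,0],"slide":[[0,0,0.9],[0,0,0.9],[0,0,0.9],[0,0,0.9],[0,0,0]],"spin":[0,0,0,0,0]}' 20;  python3 -m jog '{"jaw":[0,0,0,0,0,0,0,0,0,0],"slide":[[0,-0.17,0],[0,-0.17,0],[0,-0.17,0],[0,-0.17,0],[0,-0.17,0],[0,-0.17,0],[0,-0.17,0],[0,-0.17,0],[0,-0.17,0],[0,0,0]],"spin":[0,0,0,0,0,0,0,0,0,0]}'
python3 - <<'E'
from h import *
import cv2
im=env.grab_frame("side");cv2.imwrite("pics/s1.png",cv2.resize(im[100:292,128:384,::-1],(768,576)))
E
```

```text
time_s: 4.2
ee_pos: [696.0, 66.4, 195.8]
ee_rot: [-179.5, 0.1, 84.7]
force: [-0.6, 0.9, -0.1]
gripper_width: 0.7
gripper_force: 0.0
time_s: 5.2
ee_pos: [652.8, 72.1, 200.2]
ee_rot: [180.0, -0.0, 84.8]
force: [0.8, 0.2, 1.4]
gripper_width: 0.5
gripper_force: 0.7
```

View pics/s1.png

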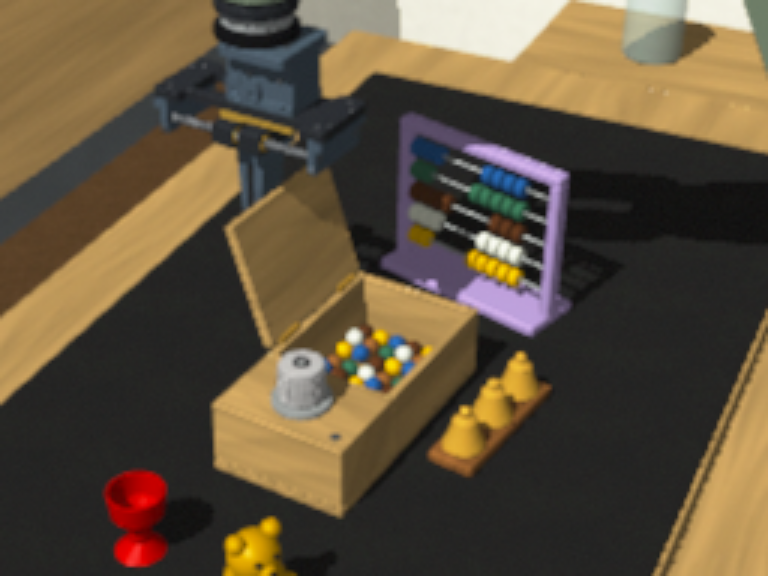

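The fingers are behind the flap's free edge at about (255,185), and the flap is already moving upright. I'll keep going.

```bash
python3 -m jog '{"jaw":[0,0,0,0,0,0,0,0,0,0],"slide":[[0,-0.2,0],[0,-0.2,0],[0,-0.2,0],[0,-0.2,0],[0,-0.2,0],[0,-0.2,0],[0,-0.2,0],[0,-0.2,0],[0,-0.2,0],[0,-0.2,0]],"spin":[0,0,0,0,0,0,0,0,0,0]}';python3 -m jog '{"jaw":[0,0,0,0,0,0,0,0,0,0],"slide":[[0,-0.2,0],[0,-0.2,0.02],[0,-0.2,0.03],[0,-0.2,0.04],[0,-0.2,0.05],[0,-0.2,0.07],[0,-0.2,0.07],[0,-0.15,0.05],[0,-0.15,0.05],[0,0,0]],"spin":[0,0,0,0,0,0,0,0,0,0]}'
```

```text
time_s: 6.25
ee_pos: [593.0, 77.5, 199.5]
ee_rot: [-180.0, 0.0, 84.8]
force: [2.6, 0.4, -0.1]
gripper_width: 0.3
gripper_force: 0.8
time_s: 7.25
ee_pos: [541.6, 82.1, 188.0]
ee_rot: [-179.9, 0.0, 84.8]
force: [0.2, -1.1, 0.3]
gripper_width: 0.6
gripper_force: 0.0
```

```bash
python3 -m jog '{"jaw":[0,0,0,0,0,0,0,0,0,0],"slide":[[0,-0.13,0.13],[0,-0.13,0.13],[0,-0.13,0.13],[0,-0.13,0.13],[0,-0.1,0.15],[0,-0.1,0.15],[0,-0.1,0.15],[0,-0.1,0.15],[0,-0.1,0.15],[0,0,0]],"spin":[0,0,0,0,0,0,0,0,0,0]}'; python3 -m jog '{"jaw":[0,0,0,0,0,0,0],"slide":[[0,-0.05,0.1],[0,-0.05,0.1],[0,-0.05,0.1],[0,-0.05,0.1],[0,-0.04,0.1],[0,0,0.07],[0,0,0]],"spin":[0,0,0,0,0,0,0]}'
python3 - <<'E'
from h import *
import cv2
print(env.state()["force"])
im=env.grab_frame("side");cv2.imwrite("pics/s2.png",cv2.resize(im[100:292,128:384,::-1],(768,576)))
E
```

```text
time_s: 8.25
ee_pos: [511.2, 84.7, 149.4]
ee_rot: [-179.9, 0.0, 84.8]
force: [-1.1, 0.1, -0.4]
gripper_width: 0.5
gripper_force: 0.0
time_s: 8.95
ee_pos: [504.7, 85.4, 132.7]
ee_rot: [-179.9, 0.0, 84.8]
force: [0.0, -0.6, -0.8]
gripper_width: 0.4
gripper_force: 0.0
[ 0.00100293 -0.57876753 -0.83746817]
```

View pics/s2.png

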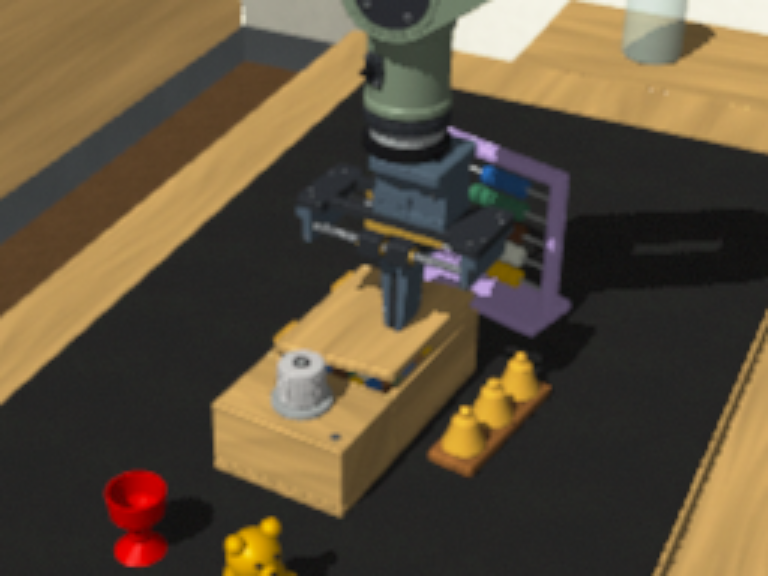

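The flap is nearly shut, with a gap of a few degrees still visible at (390,375) and the fingertips on top. I'll press down slowly and watch the force.

```bash
python3 -m jog '{"jaw":[0,0,0,0,0],"slide":[[0,0,0.07],[0,0,0.07],[0,0,0.05],[0,0,0.04],[0,0,0]],"spin":[0,0,0,0,0]}'; for i in 1; do python3 -m jog '{"jaw":[0,0],"slide":[[0,0,0.03],[0,0,0]],"spin":[0,0]}'; done; python3 -m jog '{"jaw":[0,0],"slide":[[0,0,0.03],[0,0,0]],"spin":[0,0]}'
```

```text
time_s: 9.5
ee_pos: [505.0, 85.4, 126.0]
ee_rot: [-180.0, 0.0, 84.8]
force: [0.3, -0.6, 0.2]
gripper_width: 0.7
gripper_force: 0.0
time_s: 9.7
ee_pos: [505.1, 85.4, 125.3]
ee_rot: [180.0, 0.0, 84.8]
force: [0.8, 0.2, -0.3]
gripper_width: 0.6
gripper_force: 0.0
time_s: 9.9
ee_pos: [505.1, 85.4, 124.4]
ee_rot: [180.0, 0.0, 84.8]
force: [-0.0, -0.3, -0.3]
gripper_width: 0.5
gripper_force: 0.0
```

```bash
python3 -m jog '{"jaw":[0,0],"slide":[[0,0,0.02],[0,0,0.01]],"spin":[0,0]}';python3 -m jog '{"jaw":[0,0],"slide":[[0,0,0.02],[0,0,0.01]],"spin":[0,0]}'
```

```text
time_s: 10.1
ee_pos: [505.1, 85.5, 124.0]
ee_rot: [180.0, 0.0, 84.8]
force: [-1.8, -1.0, 5.7]
gripper_width: 0.8
gripper_force: 3.2
time_s: 10.3
ee_pos: [505.1, 85.5, 123.9]
ee_rot: [180.0, -0.0, 84.8]
force: [-3.3, -0.3, 11.4]
gripper_width: 0.4
gripper_force: 5.9
```

```bash
python3 -m jog '{"jaw":[0,0],"slide":[[0,0,0.02],[0,0,0]],"spin":[0,0]}'
```

```text
time_s: 10.5
ee_pos: [505.1, 85.5, 123.9]
ee_rot: [179.9, -0.0, 84.8]
force: [-3.7, -0.5, 14.1]
gripper_width: 0.3
gripper_force: 6.8
```

The flap is shut: the fingertip stopped at z = 104.9 against the expected 105, and the force is climbing against a rigid stop. Next I'll lift, move over the knob and turn to a start yaw that leaves plenty of clockwise range.

```bash
python3 -m jog '{"jaw":[0,0,0,60,60,60,60,60,60,60],"slide":[[0,0,-0.9],[0,0,-0.9],[0,0,-0.9],[0.85,0.18,0],[0.85,0.18,0],[0.85,0.18,0],[0.85,0.18,0],[0.86,0.16,0],[0,0,0],[0,0,0]],"spin":[0,0,0,0,0,0,0,0,0,0]}' 40;python3 -m jog '{"jaw":[60,60,60,60,60,60,60,60,60,60],"slide":[[0,0,0],[0,0,0],[0,0,0],[0,0,0],[0,0,0],[0,0,0],[0,0,0],[0,0,0],[0,0,0],[0,0,0]],"spin":[-1,-1,-1,-1,-1,-1,-1,-1,-1,-1]}';python3 -m jog '{"jaw":[60,60,60,60,60,60,60,60,60,60],"slide":[[0,0,0],[0,0,0],[0,0,0],[0,0,0],[0,0,0],[0,0,0],[0,0,0],[0,0,0],[0,0,0],[0,0,0]],"spin":[-1,-1,-1,-1,-1,-1,-1,-1,-1,0]}'
python3 - <<'E'
from h import *
import cv2
s=env.state();print(s["qpos"],s["gripper_width"])
im=env.grab_frame("wrist")[:,:,::-1]; cv2.imwrite("pics/w1.png",im)
print(proj("wrist",[543.1,210.7,137]))
E
```

```text
time_s: 11.5
ee_pos: [542.6, 210.4, 202.5]
ee_rot: [-180.0, 0.1, 84.9]
force: [0.0, 0.1, 0.5]
gripper_width: 53.8
gripper_force: 0.0
time_s: 12.5
ee_pos: [542.5, 208.9, 203.0]
ee_rot: [-180.0, -0.0, 165.1]
force: [-0.5, 0.5, 0.1]
gripper_width: 60.0
gripper_force: 0.0
time_s: 13.5
ee_pos: [542.6, 209.1, 203.0]
ee_rot: [-180.0, -0.0, -123.3]
force: [-1.0, -0.1, -0.2]
gripper_width: 60.0
gripper_force: 0.0
[ 1.99600356e+01  2.00426259e+01  9.14682239e+01 -2.79129383e-02
  6.85157368e+01 -1.26777453e+02] 59.9910115217049
(np.float64(258.1492754434257), np.float64(213.67630983905923))
```

View pics/w1.png

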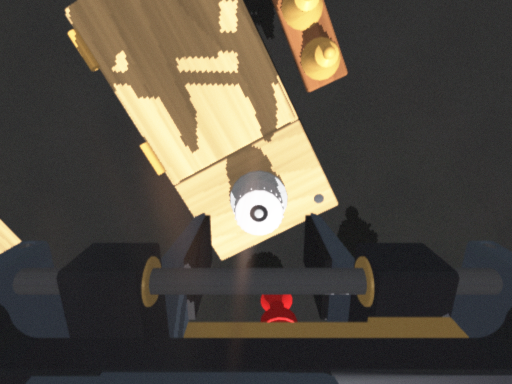

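The wrist view shows the pin at (259,213), where the projection put it (258.1,213.7), so the knob is located to within about 1 mm. The flap is shut flat. I'll correct by 1.7 mm, descend and grip.

```bash
python3 -m jog '{"jaw":[60,60,60,60,60,60],"slide":[[-0.05,0.015,0],[0,0,0.6],[0,0,0.6],[0,0,0.6],[0,0,0.63],[0,0,0]],"spin":[0,0,0,0,0,0]}' 40; python3 -m jog '{"jaw":[30,20,20,20,20,20,20,20],"slide":[[0,0,0],[0,0,0],[0,0,0],[0,0,0],[0,0,0],[0,0,0],[0,0,0],[0,0,0]],"spin":[0,0,0,0,0,0,0,0]}' 45; python3 -c "
from h import *
print(env.state()['torque'],env.state()['qpos'][5])"
```

```text
time_s: 14.15
ee_pos: [541.6, 211.1, 127.6]
ee_rot: [179.8, -0.3, -123.3]
force: [-0.3, 0.0, -0.3]
gripper_width: 59.9
gripper_force: 0.0
time_s: 14.95
ee_pos: [543.7, 212.3, 131.3]
ee_rot: [-180.0, 0.1, -123.2]
force: [-1.6, 1.0, 5.7]
gripper_width: 39.1
gripper_force: 45.0
[ 0.3234944   0.18376438 -0.02393286] -126.64366760432588
```

```bash
cat > t.sh <<'E'
python3 -c "
from workcell import env
s=env.state();print('TORQUE',s['torque'].round(3),'yaw',s['ee_rot'][2].round(1),'q6',s['qpos'][5].round(1),'eff6',s['effort'][5].round(3))"
E
python3 -m jog '{"jaw":[20,20,20,20,20,20],"slide":[[0,0,0],[0,0,0],[0,0,0],[0,0,0],[0,0,0],[0,0,0]],"spin":[0.7,0.7,0.7,0.7,0.7,0]}' 45; sh t.sh;  python3 -m jog '{"jaw":[20,20,20,20],"slide":[[0,0,0],[0,0,0],[0,0,0],[0,0,0]],"spin":[0.7,0.7,0.7,0]}'; sh t.sh
```

```text
time_s: 15.55
ee_pos: [544.5, 211.5, 131.3]
ee_rot: [-179.9, 0.1, -151.2]
force: [-0.1, -1.7, 5.0]
gripper_width: 39.2
gripper_force: 45.0
TORQUE [-0.136 -0.135  0.051] yaw -151.2 q6 -98.6 eff6 0.407
time_s: 15.95
ee_pos: [544.7, 210.9, 131.3]
ee_rot: [-179.9, 0.2, -168.0]
force: [0.6, -3.2, 5.9]
gripper_width: 38.9
gripper_force: 45.0
TORQUE [-0.57  -0.288  0.059] yaw -168.0 q6 -81.8 eff6 0.412
```

```bash
python3 -m jog '{"jaw":[20,20,20],"slide":[[0,0,0],[0,0,0],[0,0,0]],"spin":[0.6,0.6,0]}'|grep ^force; sh t.sh;  python3 -m jog '{"jaw":[20,20],"slide":[[0,0,0],[0,0,0]],"spin":[0.6,0]}'|grep ^force; sh t.sh; python3 -m jog '{"jaw":[20,20],"slide":[[0,0,0],[0,0,0]],"spin":[0.6,0]}'|grep ^force; sh t.sh; python3 -m jog '{"jaw":[20,20],"slide":[[0,0,0],[0,0,0]],"spin":[0.6,0]}'|grep ^force; sh t.sh
```

```text
force: [0.6, -3.4, 6.2]
TORQUE [-0.775 -0.313  0.072] yaw -177.6 q6 -72.2 eff6 0.365
force: [1.0, -5.2, 5.1]
TORQUE [-0.874 -0.35   0.019] yaw 177.6 q6 -67.4 eff6 0.356
force: [1.4, -5.1, 6.0]
TORQUE [-0.972 -0.343  0.077] yaw 172.8 q6 -62.6 eff6 0.357
force: [2.4, -5.3, 5.7]
TORQUE [-1.121 -0.293  0.038] yaw 168.0 q6 -57.8 eff6 0.358
```

```bash
python3 -m jog '{"jaw":[20,20],"slide":[[0,0,0],[0,0,0]],"spin":[0.6,0]}'|grep ^force; sh t.sh;  python3 -m jog '{"jaw":[20,20],"slide":[[0,0,0],[0,0,0]],"spin":[0.6,0]}'|grep ^force; sh t.sh; python3 -m jog '{"jaw":[20,20],"slide":[[0,0,0],[0,0,0]],"spin":[0.6,0]}'|grep ^force; sh t.sh; python3 -m jog '{"jaw":[20,20],"slide":[[0,0,0],[0,0,0]],"spin":[0.6,0]}'|grep ^force; sh t.sh
```

```text
force: [1.1, -5.5, 6.3]
TORQUE [-1.176 -0.214  0.054] yaw 163.2 q6 -53.0 eff6 0.359
force: [-0.1, -6.9, 6.6]
TORQUE [-1.237 -0.244  0.066] yaw 158.4 q6 -48.2 eff6 0.359
force: [0.6, -7.7, 6.2]
TORQUE [-1.318 -0.215  0.048] yaw 153.6 q6 -43.4 eff6 0.36
force: [-0.0, -6.6, 6.9]
TORQUE [-1.372 -0.203  0.057] yaw 148.8 q6 -38.6 eff6 0.36
```

```bash
python3 -m jog '{"jaw":[20,20],"slide":[[0,0,0],[0,0,0]],"spin":[0.6,0]}'|grep ^force; sh t.sh;  python3 -m jog '{"jaw":[20,20],"slide":[[0,0,0],[0,0,0]],"spin":[0.6,0]}'|grep ^force; sh t.sh; python3 -m jog '{"jaw":[20,20],"slide":[[0,0,0],[0,0,0]],"spin":[0.6,0]}'|grep ^force; sh t.sh; python3 -m jog '{"jaw":[20,20],"slide":[[0,0,0],[0,0,0]],"spin":[0.6,0]}'|grep ^force; sh t.sh
```

```text
force: [-0.1, -7.2, 6.7]
TORQUE [-1.509 -0.128  0.065] yaw 144.0 q6 -33.8 eff6 0.36
force: [0.1, -8.0, 6.8]
TORQUE [-1.537 -0.122  0.011] yaw 139.2 q6 -29.0 eff6 0.36
force: [0.1, -9.3, 7.1]
TORQUE [-1.631 -0.049  0.08 ] yaw 134.4 q6 -24.2 eff6 0.36
force: [-0.3, -8.7, 8.2]
TORQUE [-1.696  0.042  0.028] yaw 129.6 q6 -19.4 eff6 0.363
```

```bash
python3 -m jog '{"jaw":[20,20],"slide":[[0,0,0],[0,0,0]],"spin":[0.6,0]}'|grep ^force; sh t.sh;  python3 -m jog '{"jaw":[20,20],"slide":[[0,0,0],[0,0,0]],"spin":[0.6,0]}'|grep ^force; sh t.sh; python3 -m jog '{"jaw":[20,20],"slide":[[0,0,0],[0,0,0]],"spin":[0.6,0]}'|grep ^force; sh t.sh; python3 -m jog '{"jaw":[20,20],"slide":[[0,0,0],[0,0,0]],"spin":[0.6,0]}'|grep -E '^force|ee_pos'; sh t.sh
```

```text
force: [-0.4, -10.2, 7.7]
TORQUE [-1.715  0.101  0.053] yaw 124.9 q6 -14.6 eff6 0.365
force: [-1.0, -9.6, 8.8]
TORQUE [-1.83   0.204  0.017] yaw 120.0 q6 -9.8 eff6 0.366
force: [-1.7, -9.5, 8.8]
TORQUE [-1.859  0.241  0.075] yaw 115.2 q6 -5.0 eff6 0.366
ee_pos: [543.2, 208.4, 131.3]
force: [-1.6, -9.6, 8.5]
TORQUE [-1.882  0.359  0.045] yaw 110.4 q6 -0.2 eff6 0.366
```

```bash
python3 -m jog '{"jaw":[20,20],"slide":[[0,0,0],[0,0,0]],"spin":[0.6,0]}'|grep ^force; sh t.sh;  python3 -m jog '{"jaw":[20,20],"slide":[[0,0,0],[0,0,0]],"spin":[0.6,0]}'|grep ^force; sh t.sh; python3 -m jog '{"jaw":[20,20],"slide":[[0,0,0],[0,0,0]],"spin":[0.6,0]}'|grep ^force; sh t.sh
python3 - <<'E'
from h import *
import cv2
im=np.array(env.grab_frame("side"))[:,:,::-1];cv2.imwrite("pics/s3.png",im)
a=im[200:275,190:290];b=cv2.imread("pics/raw_side.png")[200:275,190:290]
cv2.imwrite("pics/cmp.png",cv2.resize(np.hstack([b,a]),(800,300),interpolation=cv2.INTER_CUBIC))
E
```

```text
force: [-1.7, -9.4, 9.4]
TORQUE [-1.868  0.403  0.091] yaw 105.6 q6 4.6 eff6 0.366
force: [-3.2, -9.3, 10.0]
TORQUE [-1.86   0.464  0.23 ] yaw 100.9 q6 9.4 eff6 0.486
force: [-4.6, -9.8, 9.8]
TORQUE [-1.871  0.546  0.372] yaw 96.1 q6 14.2 eff6 0.645
```

View pics/cmp.png

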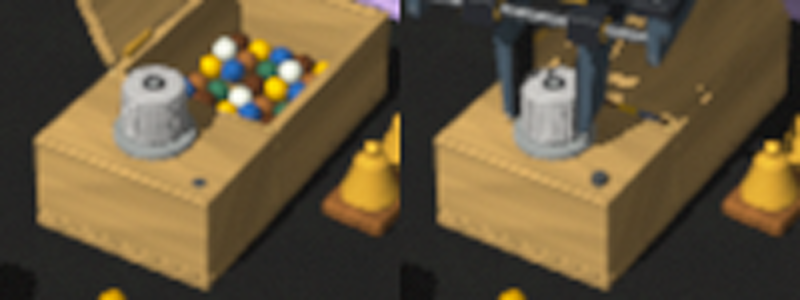

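The peg has risen (right half, about (600,177), against level at (198,182) on the left), and torque is climbing, so the bolt is tight. I'll go on in small steps until the click.

```bash
python3 -m jog '{"jaw":[20,20],"slide":[[0,0,0],[0,0,0]],"spin":[0.3,0]}'>/dev/null; sh t.sh;  python3 -m jog '{"jaw":[20,20],"slide":[[0,0,0],[0,0,0]],"spin":[0.3,0]}'>/dev/null; sh t.sh; python3 -m jog '{"jaw":[20,20],"slide":[[0,0,0],[0,0,0]],"spin":[0.3,0]}'>/dev/null; sh t.sh
```

```text
TORQUE [-1.897  0.527  0.269] yaw 93.7 q6 16.5 eff6 0.4
TORQUE [-1.909  0.621  0.267] yaw 91.3 q6 19.0 eff6 0.365
TORQUE [-1.855  0.636  0.215] yaw 88.9 q6 21.4 eff6 0.342
```

```bash
python3 -m jog '{"jaw":[20,20],"slide":[[0,0,0],[0,0,0]],"spin":[0.4,0]}'>/dev/null; sh t.sh;  python3 -m jog '{"jaw":[20,20],"slide":[[0,0,0],[0,0,0]],"spin":[0.4,0]}'>/dev/null; sh t.sh; python3 -m jog '{"jaw":[20,20],"slide":[[0,0,0],[0,0,0]],"spin":[0.4,0]}'>/dev/null; sh t.sh; python3 -m jog '{"jaw":[20,20],"slide":[[0,0,0],[0,0,0]],"spin":[0.4,0]}'>/dev/null; sh t.sh
```

```text
TORQUE [-1.847  0.688  0.114] yaw 85.7 q6 24.6 eff6 0.359
TORQUE [-1.813  0.798  0.118] yaw 82.5 q6 27.8 eff6 0.332
TORQUE [-1.818  0.905  0.048] yaw 79.3 q6 31.0 eff6 0.303
TORQUE [-1.774  0.912  0.079] yaw 76.1 q6 34.2 eff6 0.272
```

The torque shape, a peak of 0.37 then a steady fall, shows a first click. I'll take a second for margin.

```bash
python3 -m jog '{"jaw":[20,20,20],"slide":[[0,0,0],[0,0,0],[0,0,0]],"spin":[0.4,0.4,0]}'>/dev/null; sh t.sh;  python3 -m jog '{"jaw":[20,20],"slide":[[0,0,0],[0,0,0]],"spin":[0.4,0]}'>/dev/null; sh t.sh; python3 -m jog '{"jaw":[20,20],"slide":[[0,0,0],[0,0,0]],"spin":[0.4,0]}'>/dev/null; sh t.sh; python3 -m jog '{"jaw":[20,20],"slide":[[0,0,0],[0,0,0]],"spin":[0.4,0]}'>/dev/null; sh t.sh;python3 -m jog '{"jaw":[20,20],"slide":[[0,0,0],[0,0,0]],"spin":[0.4,0]}'>/dev/null; sh t.sh
```

```text
TORQUE [-1.857  0.967  0.241] yaw 69.7 q6 40.6 eff6 0.416
TORQUE [-1.734  1.043  0.241] yaw 66.5 q6 43.8 eff6 0.465
TORQUE [-1.819  1.079  0.201] yaw 63.3 q6 47.0 eff6 0.427
TORQUE [-1.728  1.146  0.196] yaw 60.1 q6 50.2 eff6 0.391
TORQUE [-1.664  1.187  0.189] yaw 56.9 q6 53.4 eff6 0.362
```

```bash
python3 -m jog '{"jaw":[20,20,20,20],"slide":[[0,0,0],[0,0,0],[0,0,0],[0,0,0]],"spin":[0.4,0.4,0.4,0]}'>/dev/null; sh t.sh; python3 -m jog '{"jaw":[60,60,60,60,60,60,60],"slide":[[0,0,0],[0,0,0],[0,0,0],[0,0,0],[0,0,0],[0,0,0],[0,0,0]],"spin":[0,0,0,0,0,0,0]}';  python3 -m jog '{"jaw":[60,60,60,60,60,60,60],"slide":[[0,0,-0.3],[0,0,-0.8],[0,0,-0.9],[0,0,-0.9],[0,0,-0.9],[0,0,-0.5],[0,0,0]],"spin":[0,0,0,0,0,0,0]}'
python3 - <<'E'
from h import *
import cv2
im=np.array(env.grab_frame("side"))[:,:,::-1]
a=im[195:270,190:290];b=cv2.imread("pics/raw_side.png")[195:270,190:290]
cv2.imwrite("pics/cmp2.png",cv2.resize(np.hstack([b,a]),(800,300),interpolation=cv2.INTER_CUBIC))
E
```

```text
TORQUE [-1.492  1.397  0.084] yaw 47.2 q6 63.0 eff6 0.281
time_s: 23.5
ee_pos: [543.4, 211.9, 130.0]
ee_rot: [180.0, 0.0, 47.2]
force: [-0.2, 0.1, 0.6]
gripper_width: 59.8
gripper_force: 0.0
time_s: 24.2
ee_pos: [544.6, 212.3, 262.5]
ee_rot: [179.8, -0.3, 47.2]
force: [-0.5, 0.1, -0.8]
gripper_width: 60.0
gripper_force: 0.0
```

View pics/cmp2.png

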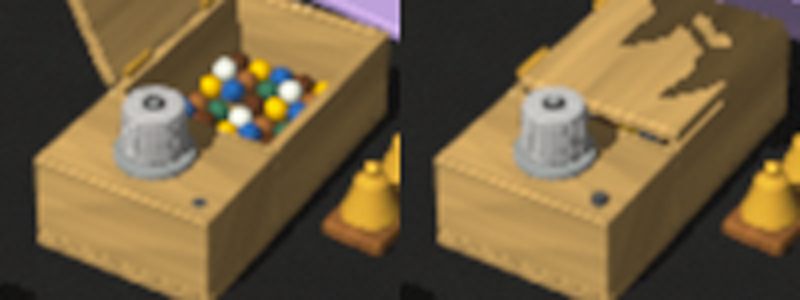

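The peg is up at (600,198), the pin is proud at (553,101), and the robot is clear of the knob. The flap's front corner is at about (675,143), with dark specks near (640,132). I'll check that corner against its shut position.

Run:
```python
from h import *
a=np.radians(-5.2);R=np.array([[np.cos(a),-np.sin(a),0],[np.sin(a),np.cos(a),0],[0,0,1]]);o=np.array([535.5,128,25])
for th in (0,2,4):
  t=np.radians(th)
  for l,z in((122,10),(122,0),(0,10)):
    x=62-l*np.cos(t)+z*np.sin(t);h=70+l*np.sin(t)+z*np.cos(t)
    u,v=proj("side",o+R@[x,33,h]);print(th,l,z,((u-190)*4+400).__round__(1),((v-195)*4).__round__(1))
```

```text
0 122 10 673.2 131.8
0 122 0 672.9 144.3
0 0 10 514.8 76.2
2 122 10 672.8 126.3
2 122 0 672.9 139.0
2 0 10 514.4 76.1
4 122 10 672.2 120.7
4 122 0 672.8 133.6
4 0 10 513.9 75.9
```

The corner at (675,143) matches the shut prediction (672.9,144.3), and the hard stop I felt agrees. I'm handing in.

```bash
python3 -c "
from workcell import env
print(env.job_done())"
```

```text
the job is handed in; nothing more can be done
None
```

The job is handed in, though no verdict came back: the flap is shut, the bolt is tight (peg raised), the clutch clicked twice by torque feel, the knob is released, and the robot touched none of the bystanders that I could see.

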